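# Snug the neck clamp with the adjustable wrench

## Robot

A 6-joint arm with a two-finger parallel gripper is mounted at the origin on the work surface. World frame = base frame: x ahead of the robot, y to its left, z up, the work surface at z = 0. Lengths are in m, angles in rad, forces in N, time in s.
With the tool pointing down it reaches from about 0.375 to 0.9 m from the base axis. Payload 3.1 kg.
Tool frame: the origin (TCP) lies midway between the tips of the shut fingers; the grasp point (between the pads) lies grip_point_offset behind it (grip_point_offset is the distance from the TCP to the grasp point, in m); y points along the fingers, z is the direction in which the jaws open and shut, and the axes are right-handed (so a half turn about y gives the same grasp; the last joint's range is limited). The gripper opens to 87 mm and grips with 3 to 60 N. Pads are 19 mm wide; open, the fingers measure 117 mm over their backs; the gripper's body (75 mm by 190 mm) begins 51 mm behind the grasp point.
Start: joints at [-1.417, 0.527, 1.433, -0, 1.181, -0.178], TCP at [0.204, -0.591, 0.223] pointing down, gripper open.
Joint ranges: [-3.08, 3.08], [-0.75, 2.2], [0.22, 2.44], [-1.43, 4.57], [0, 2.65], [-2.85, 2.85]. Speed limits (rad/s): [2.79, 2.79, 3.14, 3.14, 3.14, 3.14].

## Interface

Orientations are given as a unit quaternion [x, y, z, w].
In Python, from rig import * gives the robot as it stands.
- The arm moves only by the tool jog_arm, never from a script. Its argument "increments" is a list that holds one entry, the list of rows, each a list of 7 numbers: the turn, a rotation vector about the world's x, y, z in degrees, then the shift along the world's x, y, z in m, then the closure, from -1 (fully open) to 1 (shut), so that 0 is half open. In form: [[[rx, ry, rz, x, y, z, jaw], ...]]. A call has 1 to 8 rows; each row is the pose to reach, as a shift and turn from the pose measured when the call began; what a row does not reach only later rows make up. A row lasts 1/10 s, in which the tool goes at most 50 mm and 8.59 degrees, less where a joint would pass 70% of its speed; a pose out of reach is approached as far as the arm can. A call with a gripper value outside its range is refused whole. The fingers move at their own pace and stop on an object; "squeeze" is the grip in N (left out, the last holds). Time passes only in rows, so rows that repeat a pose let the fingers close. It gives the time, the measured TCP pose, the force and the opening at its end, in the units of the state.
- get_obs(): the state, without advancing time (a new reading comes with each control period).
- camera(name): name is "side" or "top" or "wrist"; returns the picture (480x640x3 uint8, red, green, blue); there is no depth.
- camera_info(name): a dict with "K" (3x3 intrinsics, pixels), "k1" (the pictures are not rectified: a ray, as slopes to the right and down, at radius r is drawn at 1 + k1 r^2 times it, then the intrinsics apply), "R" (3x3) and "t" (3): a world point X has camera coordinates R X + t. Camera axes: x right, y down, z forward; pixel columns grow to the right and rows downward; lengths in m; the calibration is good to about 2 mm. A picture is of the moment at which its call begins: read the wrist's pose just before it. camera_info takes no time and is no camera call; for the wrist camera it gives the pose at the moment of the call.
- hand_in(): hands the job in, once; it reports no verdict.
The state is a dict: "time": time; "q": joint angles; "joint_velocities": joint speeds; "joint_torque": joint torques, N m; "position": TCP position; "tool_rot": TCP orientation; "ft_force": force on the tool from outside, world axes, zero at the start; "moment": the same for the moment, N m; "grip_width": finger opening in m.
Only numpy, scipy, OpenCV 4.12 (cv2) and the standard library are available. Lean on these libraries where they do the work, as an engineer would, in place of code of your own. Each camera call takes 0.05 s, during which the arm holds its last target.

## Task

On the clamp that holds the guitar neck, roll the adjustable wrench's brass thumb roll clockwise (seen from above) until the jaws just fit the nut and it stops. Then press the wrench's handle down onto its red bumper so that the nut turns with it, and let go. Leave the empty clamp and its wrench alone.

Things in the scene. Friction and masses are not known exactly. Their poses are not given: they have to be found in the camera images.
- thumb_roll (a point): Middle of the brass thumb roll of the adjustable wrench on the clamp holding the guitar neck: upright round barrel, 26 mm across, 30 mm tall, red index line on top, 12 mm clear above the steel wrench head; about 0.21 m up, 65 mm free of the clamp. Turns with the wrench: z = roll's axis (up at start), -y to the handle end, x from the robot's side into the clamp. 34 mm to -y and 59 mm above the nut's axis.
- worm (a joint): Turn of that thumb roll (worm), rad: 0 = jaws wide open; grows clockwise seen from above; the movable jaw comes down 5 mm per rad. Starts between 0 and 0.5; at 1.45 the jaws just fit the nut and the roll stops hard. Takes about 0.1 N m (grip of 20 N, a single twist) and stays where it is left.
- handle_top (a point): Point on the upper edge of that wrench's handle, 175 mm from the nut's axis (handle ends at 247 mm). Steel handle 13 mm thick (x), 24 mm deep (z), level at the start, this point about 0.162 m above the bench. Axes turn with the wrench: z up, -y to the handle's end, x into the clamp. The nut's axis is along x, 12 mm below and 175 mm to +y of this point.
- wrench (a joint): Swing of that wrench about the nut's level axis, rad: 0 = handle level (start), grows as the handle goes down, 0.52 = handle on the red bumper below it (hard stop; handle_top is then about 90 mm lower). Stays where it is left; pushing down at handle_top takes about 3 N.
- nut (a joint): Turn of the brass hexagon nut (24 mm across flats, 16 mm thick) of the draw bolt of the clamp with the neck, rad, 0 at start, same direction as joint wrench. With the jaws fitting it follows the wrench with a few degrees of slack; with the jaws open the wrench slips round it.
- spare_thumb_roll (a point): Same point on the thumb roll of the identical wrench on the other, empty clamp (no neck in it); to be left alone.
- spare_worm (a joint): Turn of the empty clamp's thumb roll, rad, 0 at the start; to be left alone.
- spare_handle_top (a point): Same point on the handle of the empty clamp's wrench; to be left alone.

How it is judged:
By the outcome, as a careful person would: the job done as asked, in the order asked, and still so for the second after the job is handed in, with the robot touching nothing.
It also fails if it takes over 45 s, if anything falls off the work surface, if the arm or the gripper's body presses on something with over 40 N, if the wrist force passes 120 N, or if a joint passes its speed limit or range.

## Working session

There is one attempt and no reset: what is moved stays moved. The work goes in short steps, Python scripts to look and compute and a tool call to move; the robot and the scene stay as the last step left them, time stands still between calls to the robot, and variables do not carry over. Pictures are saved under pics/ and viewed, and the job is handed in when it is done.

Besides the shell and the picture viewer there is one more tool, called by a JSON object that holds its "method" and its "body". jog_arm: Moves the arm, as the interface text tells. Its arguments: {"type":"object","properties":{"increments":{"type":"array","items":{"type":"array","items":{"type":"array","items":{"type":"number"}}}},"squeeze":{"type":"number"}},"required":["increments"]}

```bash
mkdir -p pics
python3 - <<'E'
from rig import *
import cv2,json
o=get_obs();print(o)
for n in ["side","top","wrist"]:
    im=camera(n);cv2.imwrite(f"pics/{n}0.png",im[:,:,::-1]);i=camera_info(n);print(n,i)
E
```

```text
{'time': 0.0, 'q': array([-1.41750552e+00,  5.28450956e-01,  1.43388526e+00, -1.19267466e-05,
        1.18137866e+00, -1.78478218e-01]), 'joint_velocities': array([ 4.64398192e-04,  7.72352500e-04, -8.00855299e-04, -6.40418995e-04,
       -1.95613076e-03,  4.68365714e-05]), 'joint_torque': array([ 5.95215261e-04, -4.40044749e+01, -1.76589864e+01,  6.34678896e-02,
        5.82149264e-02, -1.42330159e-04]), 'position': array([ 0.2034985 , -0.59018237,  0.22158639]), 'tool_rot': array([-0.11675681,  0.69814976, -0.69664914,  0.11676791]), 'ft_force': array([ 0.05973074, -0.53430134, -0.2039684 ]), 'moment': array([ 0.0375788 , -0.04387472,  0.01983545]), 'grip_width': 0.08682715968401605}
side {'K': array([[518.88688429,   0.        , 319.589801  ],
       [  0.        , 518.88688429, 235.78725276],
       [  0.        ,   0.        ,   1.        ]]), 'k1': -0.11411514278272515, 'R': array([[-0.7503743 , -0.66100134,  0.00395465],
       [-0.39113064,  0.43917596, -0.80879003],
       [ 0.5328745 , -0.60844204, -0.58808422]]), 't': array([0.40563602, 0.42051336, 0.71715996])}
top {'K': array([[451.96119771,   0.        , 313.93777305],
       [  0.        , 451.96119771, 246.7037855 ],
       [  0.        ,   0.        ,   1.        ]]), 'k1': -0.019350505189292617, 'R': array([[ 0.02681559, -0.99963974, -0.00114537],
       [-0.99493082, -0.02657815, -0.09698588],
       [ 0.0969205 ,  0.00374029, -0.9952851 ]]), 't': array([-0.0134113 ,  0.58355276,  0.88360991])}
wrist {'K': array([[355.58062163,   0.        , 316.59084068],
       [  0.        , 355.58062163, 247.85567446],
       [  0.        ,   0.        ,   1.        ]]), 'k1': -0.05343731259519107, 'R': array([[ 3.25532503e-01, -9.45530662e-01, -5.97316758e-04],
       [-9.14235190e-01, -3.14918985e-01,  2.54951074e-01],
       [-2.41252164e-01, -8.24487734e-02, -9.66953770e-01]]), 't': array([-0.62412505, -0.03000355,  0.38948742])}
```

View pics/side0.png

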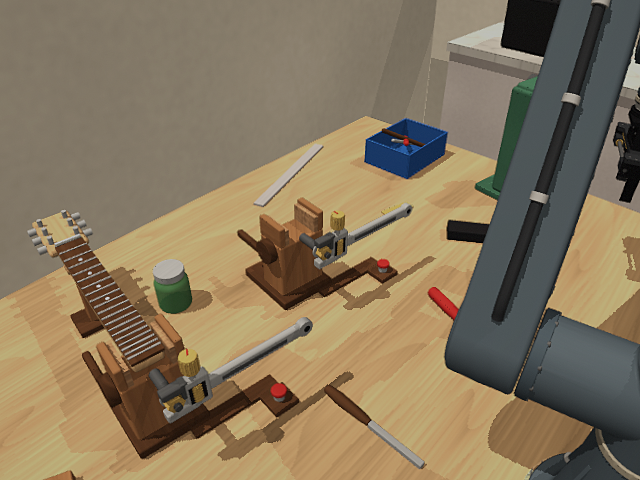

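View pics/top0.png

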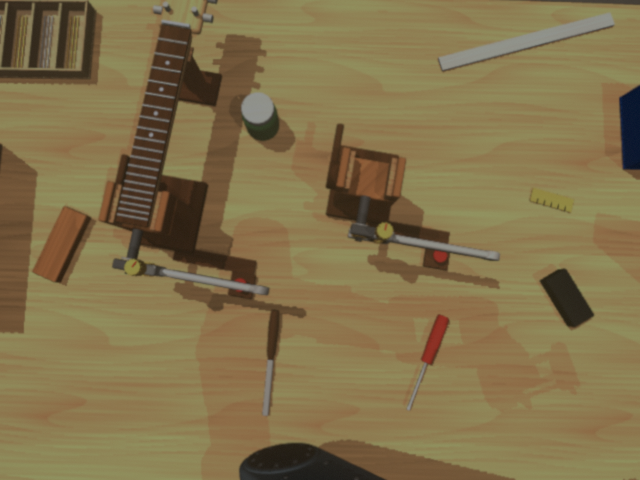

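View pics/wrist0.png

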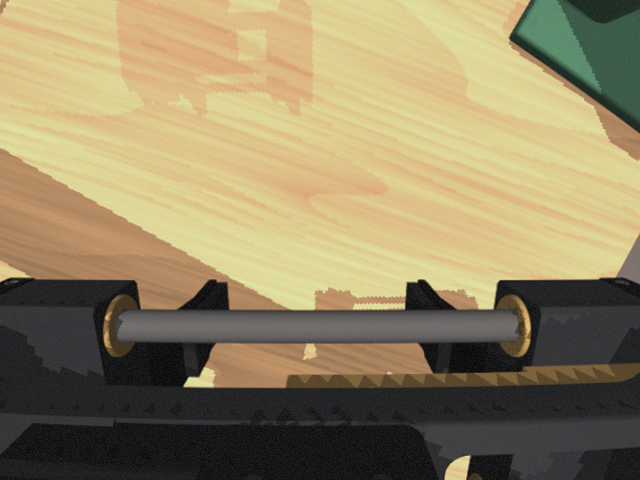

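The clamp with the neck is at the left in both views. In the top view its roll is near (133,268) and its handle end near (266,290). In the side view they are near (189,360) and (306,327). I'll zoom in for accurate pixels.

```bash
cat > h.py <<'E'
import numpy as np,cv2
from rig import *
def D(i): return np.array([i['k1'],0,0,0,0],float)
def ray(i,p):
    u=cv2.undistortPoints(np.array([[p]],float),i['K'],D(i))[0,0]
    d=i['R'].T@np.array([u[0],u[1],1]);return -i['R'].T@i['t'],d/np.linalg.norm(d)
def tri(rs):
    A=sum(np.eye(3)-np.outer(d,d) for c,d in rs);b=sum((np.eye(3)-np.outer(d,d))@c for c,d in rs)
    X=np.linalg.solve(A,b);return X,[np.linalg.norm(np.cross(X-c,d)) for c,d in rs]
def proj(i,X):
    return cv2.projectPoints(np.array([X],float),cv2.Rodrigues(i['R'])[0],i['t'],i['K'],D(i))[0][0,0]
def onz(i,p,z):
    c,d=ray(i,p);return c+d*(z-c[2])/d[2]
E
python3 - <<'E'
import cv2
a=cv2.imread('pics/top0.png')[225:325,95:295];cv2.imwrite('pics/topz.png',cv2.resize(a,None,fx=4,fy=4,interpolation=cv2.INTER_CUBIC))
a=cv2.imread('pics/side0.png')[310:450,130:330];cv2.imwrite('pics/sidez.png',cv2.resize(a,None,fx=4,fy=4,interpolation=cv2.INTER_CUBIC))
E
```

```text
(no output)
```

View pics/topz.png

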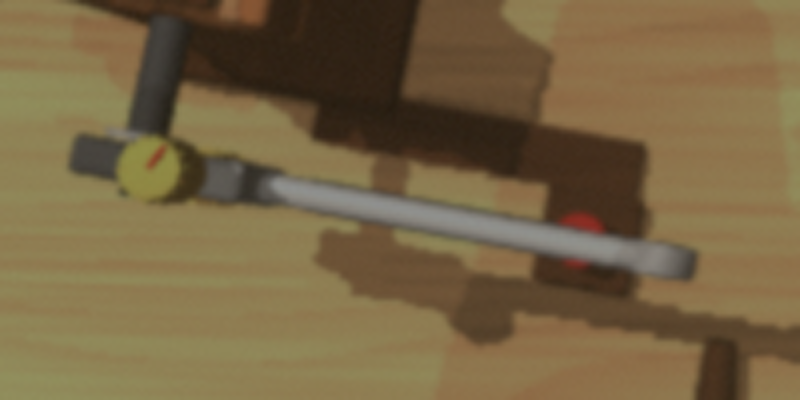

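View pics/sidez.png

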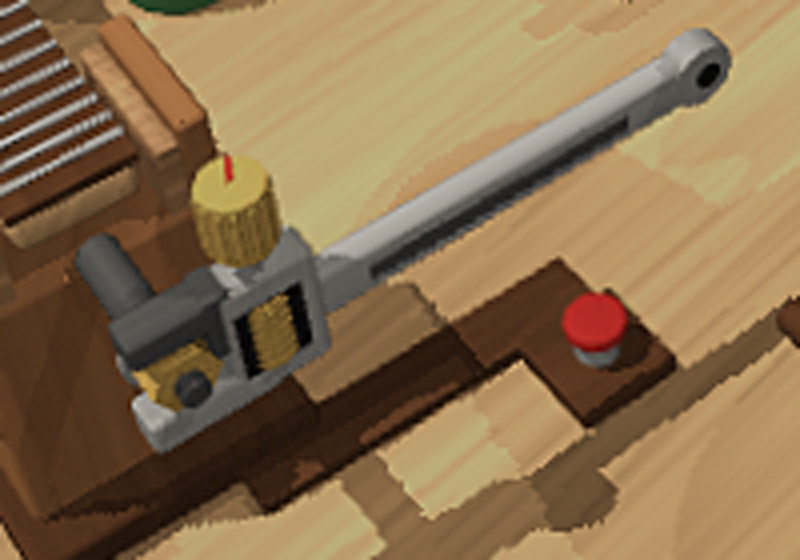

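Run:
```python
from h import *
T=camera_info('top');S=camera_info('side')
f=lambda z,o:((z[0]+.5)/4-.5+o[0],(z[1]+.5)/4-.5+o[1])
tt=(95,225);ss=(130,310)
def P(a,b):
    X,e=tri([ray(T,f(a,tt)),ray(S,f(b,ss))]);print(X.round(4),np.round(e,4));return X
R=P((149,169),(232,181))
E=P((665,262),(697,48))
M=P((270,187),(327,255))
d=E-R;print(np.degrees(np.arctan2(d[1],d[0])),np.linalg.norm(d[:2]))
d=E-M;print(np.degrees(np.arctan2(d[1],d[0])))
# red line ends
a=onz(T,f((149,169),tt),R[2]);b=onz(T,f((165,145),tt),R[2]);print('line',(a-b).round(4),np.degrees(np.arctan2(*(b-a)[[1,0]])))
P((582,240),(594,322))
```

```text
[0.5248 0.2883 0.2243] [0.0001 0.0001]
[0.4943 0.0908 0.1595] [0.0006 0.0006]
[0.521  0.2603 0.1634] [0.0003 0.0003]
-98.78921685267326 0.19981829487428504
-98.93965656259314
line [-0.0097  0.0058  0.    ] -30.755897987796818
[0.5039 0.1481 0.0301] [0.0007 0.0007]
```

```bash
python3 - <<'E'
from h import *
import rig
from scipy.spatial.transform import Rotation as Ro
print([n for n in dir(rig) if not n.startswith('__')])
print(getattr(rig,'grip_point_offset',None))
o=get_obs();M=Ro.from_quat(o['tool_rot']).as_matrix();print(M.round(3))
z=M[:,2];print('yaw z',np.degrees(np.arctan2(z[1],z[0])), 'q1,q6 deg',np.degrees(o['q'][[0,5]]))
T=camera_info('top');S=camera_info('side')
# clamp jaw right post near corner, spare roll
X,e=tri([ray(T,(385,230.5)),ray(S,(337.5,214))]);print('spare',X,e)
E
ls
```

```text
['Unreachable', 'camera', 'camera_info', 'get_obs', 'grip_point_offset', 'hand_in']
0.0187
[[-0.945 -0.     0.326]
 [-0.326  0.002 -0.945]
 [-0.    -1.    -0.002]]
yaw z -70.98664936550425 q1,q6 deg [-81.21523171 -10.22828426]
spare [ 0.59399916 -0.11060642  0.22295697] [np.float64(0.00041939597357802325), np.float64(0.0004193959735778549)]
h.py
pics
```

Run:
```python
import cv2
a=cv2.imread('pics/top0.png')[190:290,320:520];cv2.imwrite('pics/topz2.png',cv2.resize(a,None,fx=4,fy=4,interpolation=cv2.INTER_CUBIC))
a=cv2.imread('pics/side0.png')[200:460,60:240];cv2.imwrite('pics/sidez2.png',cv2.resize(a,None,fx=2,fy=2,interpolation=cv2.INTER_CUBIC))
```

```text
(no output)
```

View pics/topz2.png

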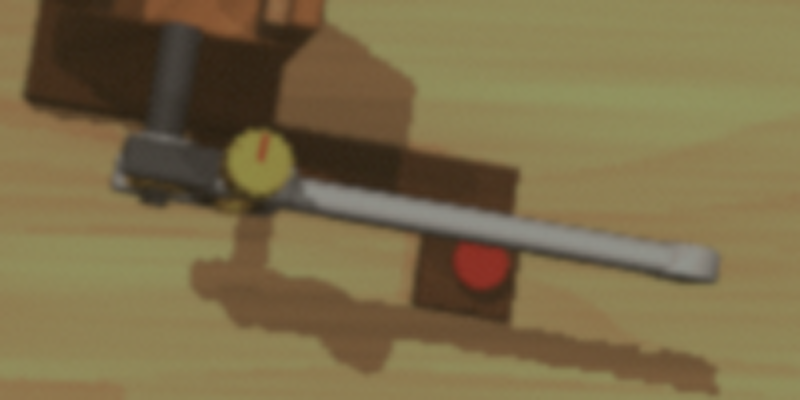

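View pics/sidez2.png

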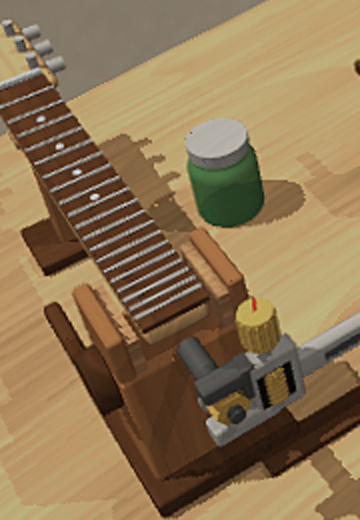

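Run:
```python
import cv2
a=cv2.imread('pics/top0.png')[140:270,70:230];cv2.imwrite('pics/topz3.png',cv2.resize(a,None,fx=4,fy=4,interpolation=cv2.INTER_CUBIC))
a=cv2.imread('pics/side0.png')[290:420,70:230];cv2.imwrite('pics/sidez3.png',cv2.resize(a,None,fx=4,fy=4,interpolation=cv2.INTER_CUBIC))
```

```text
(no output)
```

View pics/topz3.png

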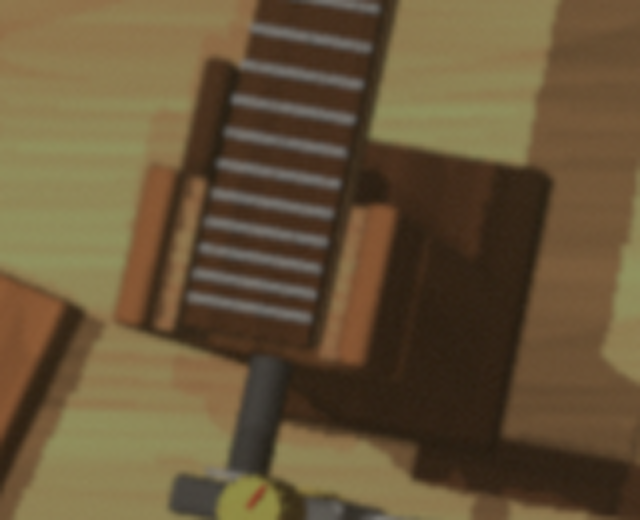

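View pics/sidez3.png

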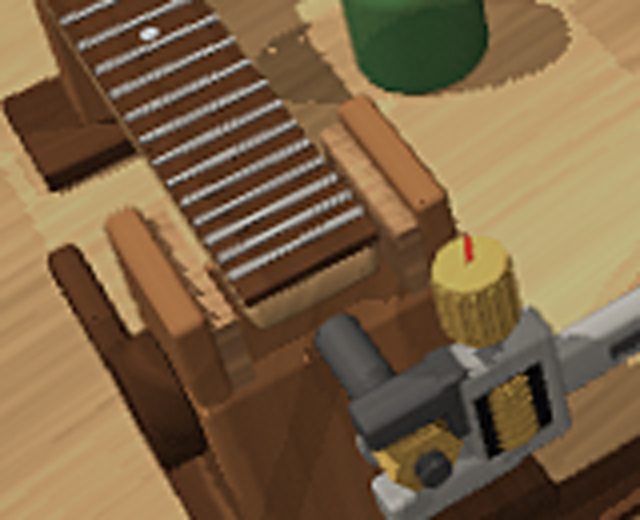

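Run:
```python
from h import *
T=camera_info('top');S=camera_info('side')
print(tri([ray(T,(160.3,231.)),ray(S,(181.2,337.))]))
print(tri([ray(T,(119.7,210+10)),ray(S,(117,371))]))
print(tri([ray(T,(147,219.5)),ray(S,(161,341.6))]))
```

```text
(array([0.5875268 , 0.25860464, 0.19027509]), [np.float64(0.00017390175161741903), np.float64(0.00017390175161733108)])
(array([0.61483223, 0.3474888 , 0.16525544]), [np.float64(0.01014714287968535), np.float64(0.01014714287968539)])
(array([0.60651075, 0.28325156, 0.18619075]), [np.float64(0.0003876653721600192), np.float64(0.0003876653721601037)])
```

{"method": "jog_arm", "body": {"increments": [[[0, 0, 8, 0.02, 0.02, 0.04, -1], [0, 0, 16, 0.05, 0.05, 0.07, -1], [0, 0, 24, 0.08, 0.09, 0.09, -1], [0, 0, 32, 0.11, 0.13, 0.1, -1], [0, 0, 40, 0.14, 0.17, 0.11, -1], [0, 0, 48, 0.17, 0.21, 0.12, -1], [0, 0, 56, 0.2, 0.25, 0.12, -1], [0, 0, 64, 0.23, 0.29, 0.12, -1]]], "squeeze": 20}}

```text
time: 0.95
position: [0.4294, -0.3055, 0.3422]
tool_rot: [-0.47, 0.528, -0.528, 0.47]
ft_force: [0.3, -1.0, -0.0]
grip_width: 0.087
```

{"method": "jog_arm", "body": {"increments": [[[0, 0, 8, 0.01, 0.04, 0, -1], [0, 0, 16, 0.02, 0.08, 0, -1], [0, 0, 24, 0.03, 0.12, 0, -1], [0, 0, 32, 0.04, 0.16, 0, -1], [0, 0, 40, 0.05, 0.2, 0, -1], [0, 0, 48, 0.06, 0.24, 0, -1], [0, 0, 56, 0.07, 0.28, 0, -1], [0, 0, 64, 0.07, 0.32, 0, -1]]]}}

```text
time: 1.75
position: [0.5002, 0.0162, 0.342]
tool_rot: [0.679, -0.197, 0.197, -0.679]
ft_force: [0.4, -0.6, -1.0]
grip_width: 0.0872
```

{"method": "jog_arm", "body": {"increments": [[[0, 0, 8, 0.01, 0.04, 0, -1], [0, 0, 16, 0.01, 0.08, 0, -1], [0, 0, 24, 0.02, 0.12, 0, -1], [0, 0, 32, 0.02, 0.16, 0, -1], [0, 0, 40, 0.02, 0.2, 0, -1], [0, 0, 48, 0.02, 0.24, 0, -1], [0, 0, 54, 0.025, 0.275, 0, -1], [0, 0, 54, 0.025, 0.275, 0, -1]]]}}

```text
time: 2.55
position: [0.5248, 0.2952, 0.3414]
tool_rot: [-0.694, -0.135, 0.135, 0.695]
ft_force: [-0.2, -1.9, -0.4]
grip_width: 0.0872
```

Run:
```python
from h import *
from scipy.spatial.transform import Rotation as Ro
o=get_obs();M=Ro.from_quat(o['tool_rot']).as_matrix();z=M[:,2]
print(o['time'],o['q'].round(3),o['position'].round(4),np.degrees(np.arctan2(z[1],z[0])),M[:,1].round(3),o['ft_force'],o['moment'])
print('shift',(np.array([.525,.288])-o['position'][:2]).round(4))
W=camera_info('wrist');im=camera('wrist');cv2.imwrite('pics/w1.png',im[:,:,::-1])
print(proj(W,[.5248,.2883,.2243]))
```

```text
2.55 [ 3.260e-01  3.860e-01  1.337e+00  1.000e-03  1.418e+00 -1.629e+00] [0.5248 0.2952 0.3414] 111.99729688772253 [ 0.001  0.002 -1.   ] [-0.18704436 -1.91299958 -0.39959789] [ 0.04292409 -0.09616375 -0.02274256]
shift [ 0.0002 -0.0072]
[308.44005687 238.93083362]
```

View pics/w1.png

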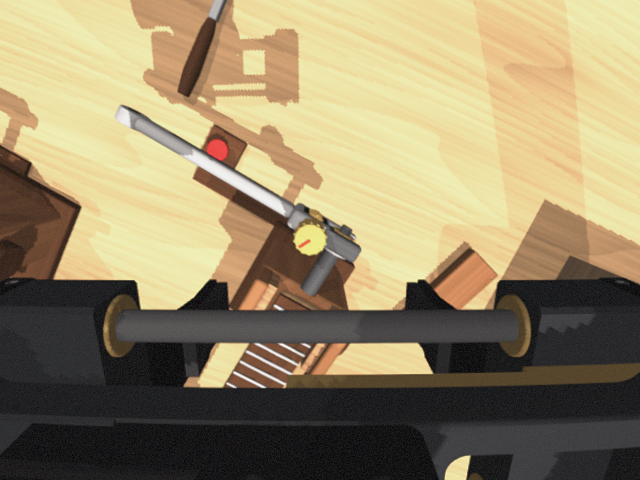

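The wrist view shows the roll at (309,239), which matches the prediction. Next I'll go down and grip.

{"method": "jog_arm", "body": {"increments": [[[0, 0, 0, 0, -0.007, -0.03, -1], [0, 0, 0, 0, -0.007, -0.07, -1], [0, 0, 0, 0, -0.007, -0.11, -0.5], [0, 0, 0, 0, -0.007, -0.135, -0.4], [0, 0, 0, 0, -0.007, -0.147, -0.3], [0, 0, 0, 0, -0.007, -0.147, -0.1], [0, 0, 0, 0, -0.007, -0.147, 0], [0, 0, 0, 0, -0.007, -0.147, 0]]], "squeeze": 20}}

```text
time: 3.4
position: [0.526, 0.2862, 0.1962]
tool_rot: [0.694, 0.135, -0.132, -0.694]
ft_force: [-1.0, 0.7, 0.2]
grip_width: 0.048
```

Run:
```python
from h import *
o=get_obs();print(o['time'],o['position'].round(4),o['ft_force'].round(2),o['moment'].round(3),o['grip_width'])
for n in ['side','top']:
    im=camera(n);a=im[225:325,60:260] if n=='top' else im[250:390,110:310]
    cv2.imwrite(f'pics/{n}1.png',cv2.resize(a,None,fx=4,fy=4,interpolation=cv2.INTER_CUBIC)[:,:,::-1])
```

```text
3.4 [0.526  0.2862 0.1962] [-1.01  0.66  0.21] [ 0.085 -0.141 -0.053] 0.04799100264322969
```

View pics/side1.png

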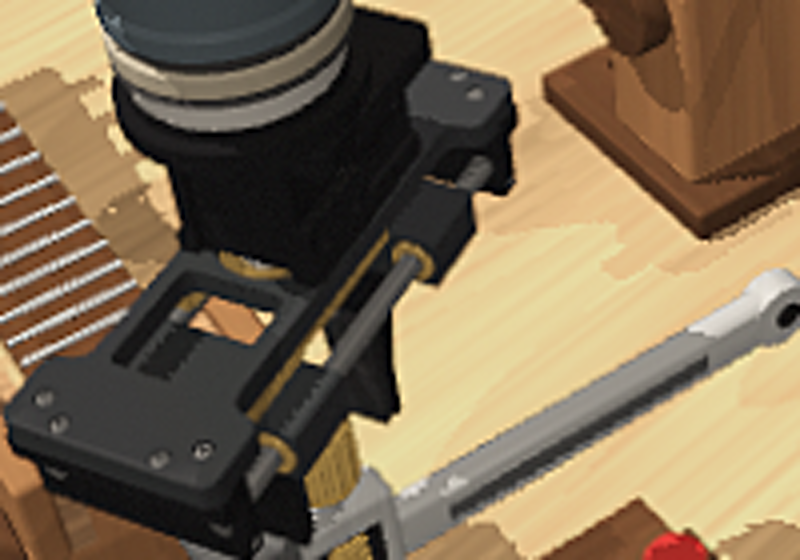

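{"method": "jog_arm", "body": {"increments": [[[0, 0, 0, -0.001, 0.002, -0.002, 0.2], [0, 0, 0, -0.001, 0.002, -0.002, 0.6], [0, 0, 0, -0.001, 0.002, -0.002, 1], [0, 0, 0, -0.001, 0.002, -0.002, 1], [0, 0, 0, -0.001, 0.002, -0.002, 1], [0, 0, 0, -0.001, 0.002, -0.002, 1]]], "squeeze": 20}}

```text
time: 4.1
position: [0.5241, 0.2891, 0.1941]
tool_rot: [-0.694, -0.135, 0.133, 0.695]
ft_force: [-2.9, 5.2, 2.1]
grip_width: 0.0257
```

```bash
cat > st.py <<'E'
from h import *
from scipy.spatial.transform import Rotation as Ro
o=get_obs();M=Ro.from_quat(o['tool_rot']).as_matrix();z=M[:,2]
print(o['time'],o['q'].round(3),o['position'].round(4),'yaw',np.degrees(np.arctan2(z[1],z[0])).round(2),'dn',M[:,1].round(3),'F',o['ft_force'].round(2),'M',o['moment'].round(3),'w',round(o['grip_width'],4))
E
python3 st.py
```

```text
4.1 [ 3.170e-01  5.240e-01  1.533e+00  1.000e-03  1.082e+00 -1.635e+00] [0.5241 0.2891 0.1941] yaw 111.82 dn [ 0.002  0.002 -1.   ] F [-2.91  5.15  2.06] M [0.894 0.291 0.026] w 0.0257
```

{"method": "jog_arm", "body": {"increments": [[[0, 0, -5, 0, -0.001, 0, 1], [0, 0, -11, 0, -0.001, 0, 1], [0, 0, -17, 0, -0.001, 0, 1], [0, 0, -23, 0, -0.001, 0, 1], [0, 0, -29, 0, -0.001, 0, 1], [0, 0, -35, 0, -0.001, 0, 1], [0, 0, -40, 0, -0.001, 0, 1], [0, 0, -40, 0, -0.001, 0, 1]]]}}

```text
time: 4.9
position: [0.5241, 0.2894, 0.194]
tool_rot: [-0.697, 0.111, -0.113, 0.699]
ft_force: [-0.9, 5.4, -0.0]
grip_width: 0.0251
```

```bash
python3 st.py
```

```text
4.9 [ 3.170e-01  5.240e-01  1.533e+00  1.000e-03  1.081e+00 -9.350e-01] [0.5241 0.2894 0.194 ] yaw 71.7 dn [ 0.003  0.002 -1.   ] F [-0.89  5.36 -0.01] M [ 1.066  0.061 -0.09 ] w 0.0251
```

{"method": "jog_arm", "body": {"increments": [[[0, 0, -4, 0, 0, 0, 1], [0, 0, -8, 0, 0, 0, 1], [0, 0, -12, 0, 0, 0, 1], [0, 0, -15, 0, 0, 0, 1], [0, 0, -15, 0, 0, 0, 1]]]}}

```text
time: 5.4
position: [0.5242, 0.2895, 0.194]
tool_rot: [-0.676, 0.201, -0.204, 0.678]
ft_force: [-1.0, 2.0, 0.8]
grip_width: 0.0251
```

```bash
python3 st.py
```

```text
5.4 [ 0.318  0.524  1.533  0.     1.08  -0.672] [0.5242 0.2895 0.194 ] yaw 56.71 dn [ 0.004  0.002 -1.   ] F [-0.99  2.01  0.84] M [ 0.626  0.095 -0.054] w 0.0251
```

{"method": "jog_arm", "body": {"increments": [[[0, 0, -3, 0, 0, 0, 1], [0, 0, -5, 0, 0, 0, 1], [0, 0, -5, 0, 0, 0, 1]]]}}

```text
time: 5.7
position: [0.5245, 0.2894, 0.194]
tool_rot: [-0.667, 0.23, -0.233, 0.669]
ft_force: [-0.9, 1.5, 0.9]
grip_width: 0.0254
```

```bash
python3 st.py
```

```text
5.7 [ 3.180e-01  5.240e-01  1.533e+00 -1.000e-03  1.080e+00 -5.860e-01] [0.5245 0.2894 0.194 ] yaw 51.84 dn [ 0.005  0.001 -1.   ] F [-0.93  1.51  0.93] M [ 0.413 -0.049  0.331] w 0.0254
```

{"method": "jog_arm", "body": {"increments": [[[0, 0, -3, 0, 0, 0, 1], [0, 0, -4, 0, 0, 0, 1], [0, 0, -4, 0, 0, 0, 1]]]}}

```text
time: 6.0
position: [0.525, 0.289, 0.194]
tool_rot: [-0.659, 0.252, -0.256, 0.661]
ft_force: [1.5, -0.6, 0.7]
grip_width: 0.0254
```

```bash
python3 st.py
```

```text
6.0 [ 0.318  0.524  1.533 -0.002  1.079 -0.517] [0.525 0.289 0.194] yaw 47.91 dn [ 0.006 -0.    -1.   ] F [ 1.46 -0.61  0.71] M [ 0.171 -0.293  0.239] w 0.0254
```

The moment jumped to about 0.3 N m after about 60° of twist, so the roll has reached its stop. I'll release, go up and check.

{"method": "jog_arm", "body": {"increments": [[[0, 0, 0, 0, 0, 0, 0], [0, 0, 0, 0, 0, 0, -0.2], [0, 0, 0, 0, 0, 0, -0.2], [0, 0, 0, 0, 0, 0.04, -0.2], [0, 0, 0, 0, 0, 0.09, -0.2], [0, 0, 0, -0.02, -0.05, 0.12, 0], [0, 0, 0, -0.03, -0.1, 0.12, 0.5], [0, 0, 0, -0.03, -0.14, 0.12, 1]]]}}

```text
time: 6.8
position: [0.4942, 0.1493, 0.3157]
tool_rot: [-0.659, 0.25, -0.256, 0.661]
ft_force: [0.8, -0.1, -0.5]
grip_width: 0.0357
```

```bash
python3 st.py;python3 - <<'E'
from h import *
for n in ['side','top']:
    im=camera(n);a=im[225:325,60:260] if n=='top' else im[310:450,110:310]
    cv2.imwrite(f'pics/{n}2.png',cv2.resize(a,None,fx=4,fy=4,interpolation=cv2.INTER_CUBIC)[:,:,::-1])
E
```

```text
6.8 [ 7.700e-02  2.720e-01  1.584e+00 -1.000e-03  1.277e+00 -7.610e-01] [0.4942 0.1493 0.3157] yaw 48.07 dn [ 0.009 -0.    -1.   ] F [ 0.84 -0.13 -0.52] M [ 0.02  -0.168  0.059] w 0.0357
```

View pics/side2.png

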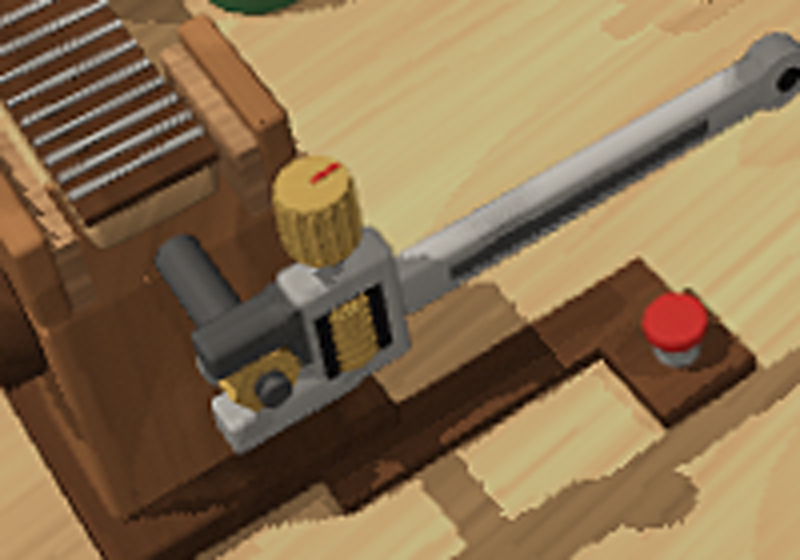

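View pics/top2.png

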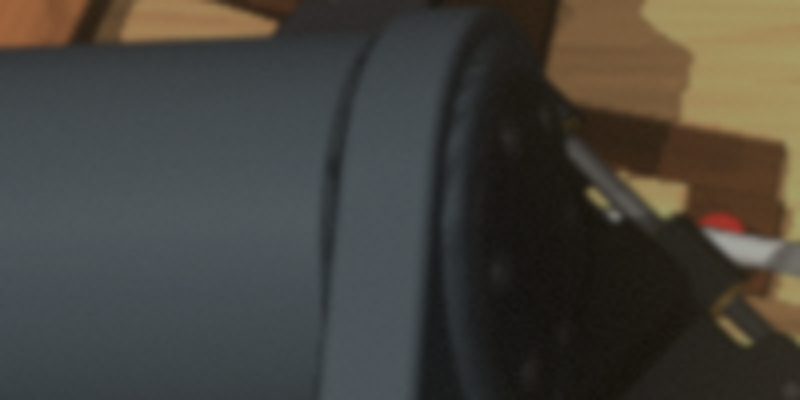

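Run:
```python
from h import *
S=camera_info('side')
f=lambda z:((z[0]+.5)/4-.5+110,(z[1]+.5)/4-.5+310)
a=onz(S,f((312,183)),.2243);b=onz(S,f((340,166)),.2243);print(a,b,np.degrees(np.arctan2(*(b-a)[[1,0]])))
```

```text
[0.52406015 0.28881903 0.2243    ] [0.52307218 0.27767211 0.2243    ] -95.06498749894662
```

The roll line now points along the handle, near -95° against an expected -92°, so it is at the stop. For the press I'll turn the gripper across the handle, to keep its body clear of the roll.

{"method": "jog_arm", "body": {"increments": [[[0, 0, -8, 0.003, -0.008, 0, 1], [0, 0, -16, 0.006, -0.015, 0, 1], [0, 0, -24, 0.006, -0.015, 0, 1], [0, 0, -32, 0.006, -0.015, -0.03, 1], [0, 0, -40, 0.006, -0.015, -0.06, 1], [0, 0, -48, 0.006, -0.015, -0.09, 1], [0, 0, -57, 0.006, -0.015, -0.12, 1], [0, 0, -57, 0.006, -0.015, -0.13, 1]]], "squeeze": 20}}

```text
time: 7.7
position: [0.4985, 0.1304, 0.1818]
tool_rot: [0.46, -0.539, 0.54, -0.454]
ft_force: [-0.4, 0.8, 0.2]
grip_width: -0.0
```

```bash
python3 st.py;python3 - <<'E'
from h import *
for n in ['side']:
    im=camera(n);a=im[220:420,150:420]
    cv2.imwrite(f'pics/{n}3.png',cv2.resize(a,None,fx=2.9,fy=2.9,interpolation=cv2.INTER_CUBIC)[:,:,::-1])
E
```

```text
7.7 [ 0.043  0.441  1.744 -0.008  0.963  0.212] [0.4985 0.1304 0.1818] yaw -9.42 dn [-0.005 -0.007 -1.   ] F [-0.4   0.78  0.18] M [-0.013 -0.067  0.016] w -0.0
```

View pics/side3.png

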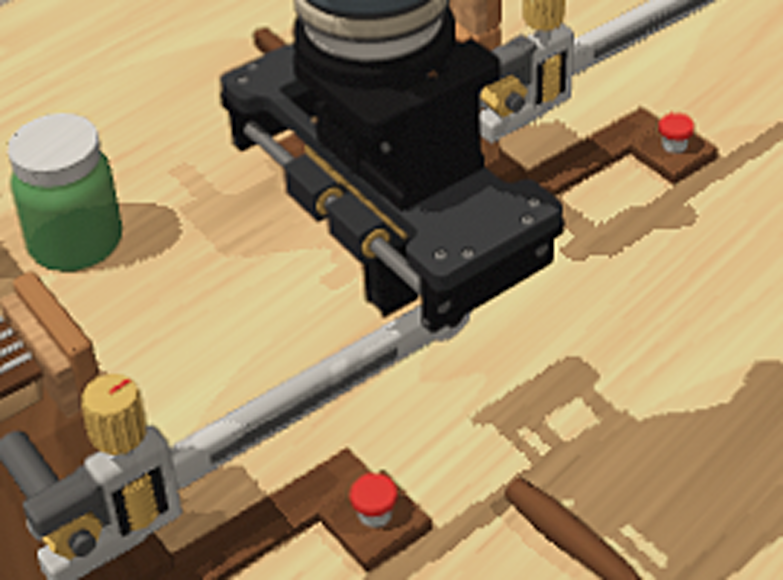

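{"method": "jog_arm", "body": {"increments": [[[0, 0, 0, 0, 0, -0.015, 1], [0, 0, 0, 0, 0, -0.03, 1], [0, 0, 0, 0, 0.001, -0.042, 1], [0, 0, 0, 0, 0.003, -0.054, 1], [0, 0, 0, 0.001, 0.006, -0.066, 1], [0, 0, 0, 0.001, 0.008, -0.078, 1], [0, 0, 0, 0.002, 0.012, -0.09, 1], [0, 0, 0, 0.002, 0.012, -0.09, 1]]]}}

```text
time: 8.55
position: [0.4996, 0.143, 0.0899]
tool_rot: [-0.462, 0.539, -0.539, 0.454]
ft_force: [-0.5, 0.7, 0.2]
grip_width: 0.0007
```

```bash
python3 st.py;python3 - <<'E'
from h import *
for n in ['side']:
    im=camera(n);a=im[220:420,150:420]
    cv2.imwrite(f'pics/{n}4.png',cv2.resize(a,None,fx=2.9,fy=2.9,interpolation=cv2.INTER_CUBIC)[:,:,::-1])
E
```

```text
8.55 [ 0.067  0.596  1.803 -0.009  0.753  0.235] [0.4996 0.143  0.0899] yaw -9.27 dn [-0.009 -0.007 -1.   ] F [-0.53  0.67  0.16] M [-0.057 -0.168  0.032] w 0.0007
```

View pics/side4.png

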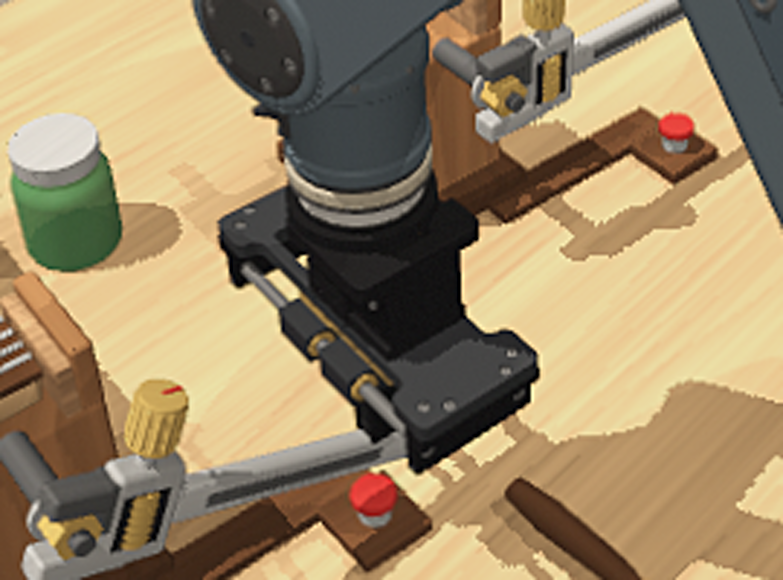

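{"method": "jog_arm", "body": {"increments": [[[0, 0, 0, 0, 0.002, -0.006, 1], [0, 0, 0, 0, 0.004, -0.012, 1], [0, 0, 0, 0, 0.005, -0.015, 1], [0, 0, 0, 0, 0.005, -0.015, 1]]]}}

```text
time: 9.0
position: [0.4992, 0.1481, 0.0751]
tool_rot: [-0.462, 0.539, -0.538, 0.454]
ft_force: [0.6, -0.4, -0.2]
grip_width: 0.0004
```

{"method": "jog_arm", "body": {"increments": [[[0, 0, 0, 0, 0, -0.002, 1], [0, 0, 0, 0, 0, -0.003, 1], [0, 0, 0, 0, 0, -0.003, 1]]]}}

```text
time: 9.3
position: [0.499, 0.148, 0.072]
tool_rot: [-0.462, 0.539, -0.538, 0.454]
ft_force: [0.2, -0.2, 1.1]
grip_width: 0.0006
```

{"method": "jog_arm", "body": {"increments": [[[0, 0, 0, 0, 0, -0.001, 1], [0, 0, 0, 0, 0, -0.003, 1], [0, 0, 0, 0, 0, -0.003, 1]]]}}

```text
time: 9.6
position: [0.4989, 0.148, 0.0688]
tool_rot: [-0.462, 0.539, -0.538, 0.454]
ft_force: [-0.3, -0.2, 1.0]
grip_width: 0.0005
```

```bash
python3 st.py;python3 - <<'E'
from h import *
for n in ['side']:
    im=camera(n);a=im[250:450,110:380]
    cv2.imwrite(f'pics/{n}5.png',cv2.resize(a,None,fx=2.9,fy=2.9,interpolation=cv2.INTER_CUBIC)[:,:,::-1])
E
```

```text
9.6 [ 0.077  0.634  1.811 -0.009  0.707  0.246] [0.4989 0.148  0.0688] yaw -9.26 dn [-0.01  -0.007 -1.   ] F [-0.33 -0.23  1.03] M [ 0.013 -0.145  0.064] w 0.0005
```

View pics/side5.png

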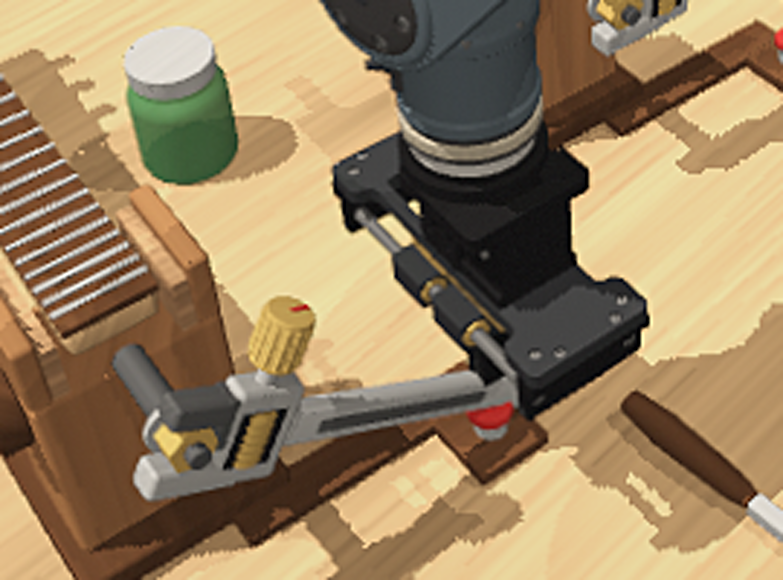

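{"method": "jog_arm", "body": {"increments": [[[0, 0, 0, 0, 0, -0.002, 1], [0, 0, 0, 0, 0, -0.003, 1], [0, 0, 0, 0, 0, -0.003, 1]]]}}

```text
time: 9.95
position: [0.4992, 0.1482, 0.0671]
tool_rot: [-0.462, 0.539, -0.538, 0.454]
ft_force: [-1.8, 0.3, 11.7]
grip_width: 0.0007
```

{"method": "jog_arm", "body": {"increments": [[[0, 0, 0, 0, 0, -0.001, 1], [0, 0, 0, 0, 0, -0.002, 1], [0, 0, 0, 0, 0, -0.002, 1]]]}}

```text
time: 10.25
position: [0.4992, 0.1482, 0.0669]
tool_rot: [-0.462, 0.539, -0.538, 0.454]
ft_force: [-2.6, 0.1, 16.1]
grip_width: 0.0005
```

The tool stopped at z≈0.067 with the force up to 16 N, so the handle is on the bumper. I'll retreat and check.

{"method": "jog_arm", "body": {"increments": [[[0, 0, 0, 0, -0.002, 0.02, 1], [0, 0, 0, 0, -0.02, 0.06, 1], [0, 0, 0, 0, -0.05, 0.11, 1], [0, 0, 0, 0, -0.08, 0.16, 1], [0, 0, 0, 0, -0.12, 0.2, 1], [0, 0, 0, 0, -0.16, 0.22, 1], [0, 0, 0, -0.02, -0.2, 0.22, 1], [0, 0, 0, -0.02, -0.2, 0.22, 1]]]}}

```text
time: 11.05
position: [0.4786, -0.0558, 0.2882]
tool_rot: [0.461, -0.539, 0.541, -0.453]
ft_force: [-0.0, 0.8, -0.4]
grip_width: 0.0003
```

```bash
python3 st.py;python3 - <<'E'
from h import *
for n in ['side','top']:
    im=camera(n);a=im[310:450,110:310] if n=='side' else im[100:325,60:360]
    k=4 if n=='side' else 2.6
    cv2.imwrite(f'pics/{n}6.png',cv2.resize(a,None,fx=k,fy=k,interpolation=cv2.INTER_CUBIC)[:,:,::-1])
E
```

```text
11.05 [-0.341  0.255  1.691 -0.012  1.199 -0.171] [ 0.4786 -0.0558  0.2882] yaw -9.52 dn [-0.007 -0.009 -1.   ] F [-0.01  0.79 -0.4 ] M [ 0.048 -0.055  0.025] w 0.0003
```

View pics/side6.png

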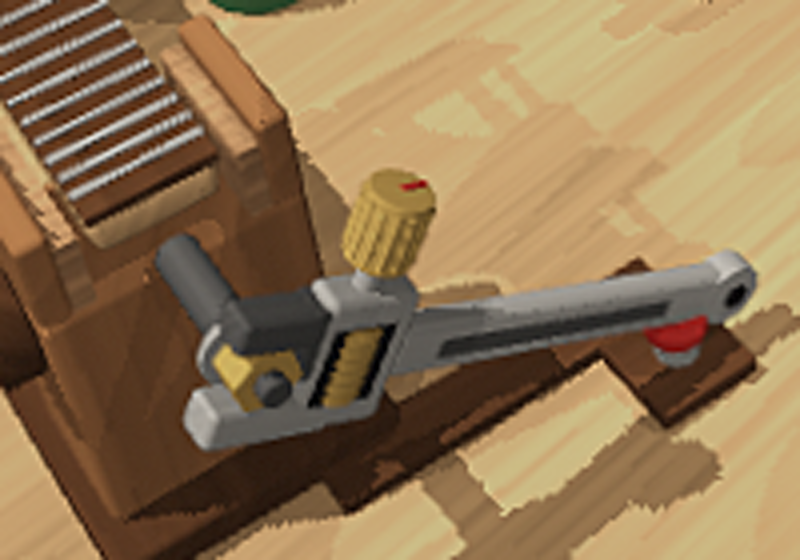

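View pics/top6.png

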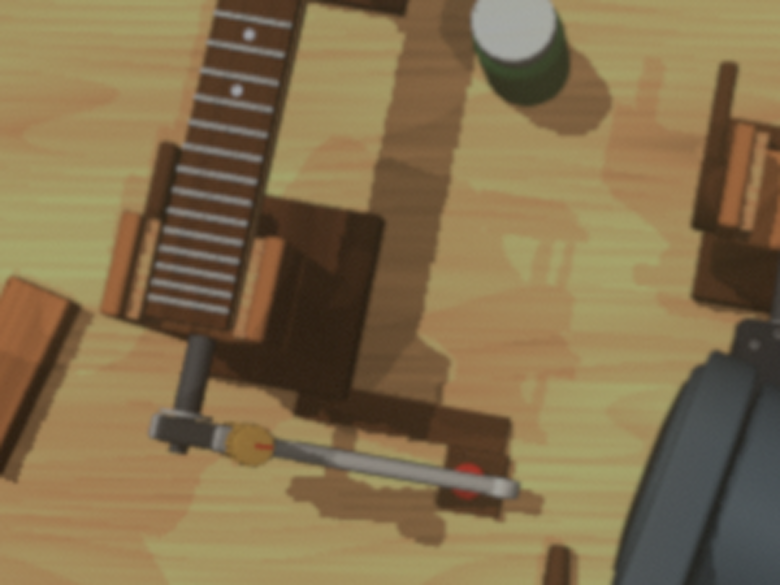

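Run:
```python
from h import *
im=camera('side');cv2.imwrite('pics/side7.png',im[:,:,::-1])
```

```text
(no output)
```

View pics/side7.png

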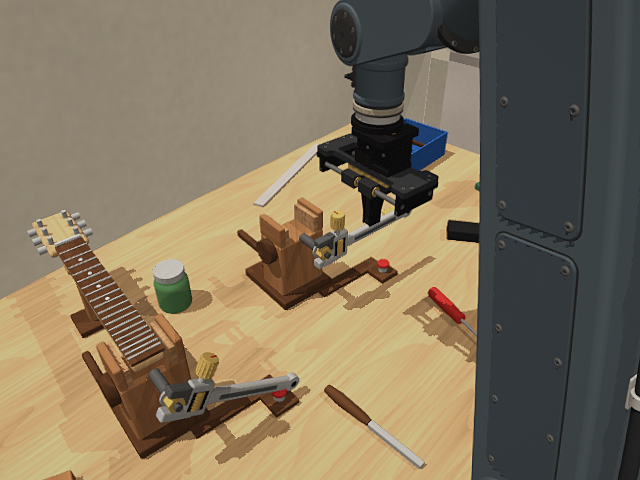

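The neck clamp's handle is on its bumper near (280,390). The spare wrench is in its original place, with its roll near (338,218).

Run:
```python
from rig import *
print(hand_in())
```

```text
the job is handed in; nothing more can be done
None
```

The job is done and handed in at about 11 s. On the clamp with the neck, the jaws are closed on the nut, the handle is down on its red bumper, and the arm is clear.

- **Thumb roll:** I turned it clockwise about 60° until it stopped. The moment jumped from about 0 to 0.33 N m, and a few degrees more only slipped in the grip. Its red line then read about -95°, against the -92° I expected at the stop.
- **Handle:** I pressed it down until it stopped moving, at about 16 N. After I let go, the pictures showed it still resting on the bumper, with the nut turned along with the wrench. I judged the nut's turn by eye and did not measure its angle.
- **Other checks:** The spare wrench looks unchanged in the last picture, and the tool read under 1 N after retreating. Before the stop, the forces on the way down were only about 1 N, less than the 3 N given.

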